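# Couple a doll holder to the ball stand

## Robot

A 7-joint arm with a two-finger parallel gripper is mounted at the origin on the work surface. World frame = base frame: x ahead of the robot, y to its left, z up, the work surface at z = 0. Lengths are in m, angles in rad, forces in N, time in s.
With the tool pointing down it reaches from about 0.4 to 0.85 m from the base axis. Payload 10.4 kg.
Tool frame: the origin (TCP) lies between the finger pads; the fingertips stand 22 mm ahead of it and the grasp point (between the pads) lies 3 mm ahead of it (r.nose_length is the distance from the TCP to the fingertips, in m); z points along the fingers, y is the line along which they close (so a half turn about z gives the same grasp; the last joint's range is limited). The gripper opens to 87 mm and grips with 3 to 60 N. Pads are 19 mm wide; open, the fingers measure 117 mm over their backs; the gripper's body (75 mm by 190 mm) begins 51 mm behind the grasp point.
Start: joints at [1.297, 0.332, -0.065, 1.46, 0.022, 1.35, -0.088], TCP at [0.155, -0.605, 0.245] pointing down, gripper open.
Joint ranges: [-2.6, 2.6], [-0.5, 2.12], [-1.47, 1.34], [0.16, 2.42], [-1.27, 4.41], [0.06, 2.06], [-2.6, 2.6]. Speed limits (rad/s): [2.22, 2.22, 2.79, 2.79, 3.14, 3.14, 3.14].

## Interface

Orientations are given as a unit quaternion [x, y, z, w].
In Python, from bench import readout, cams, r gives the robot as it stands. The module is installed in compiled form; this text tells all that it offers.
- The arm moves only by the tool step_arm, never from a script. Its argument "deltas" is a list that holds one entry, the list of rows, each a list of 7 numbers: the turn, a rotation vector about the tool's x, y, z in rad, then the shift along the tool's x, y, z in m, then the opening in per cent of the stroke, from 0 (shut) to 100 (fully open). A call has 1 to 20 rows; each row is the pose to reach, as a shift and turn from the pose commanded when the call began, along the tool's axes at that moment; what a row does not reach only later rows make up. A row lasts 1/8 s, in which the tool goes at most 62.5 mm and 10.7 degrees, less where a joint would pass 70% of its speed; a pose out of reach is approached as far as the arm can. A call with a gripper value outside its range is refused whole. The fingers move at their own pace and stop on an object; "squeeze" is the grip in N (left out, the last holds). Time passes only in rows, so rows that repeat a pose let the fingers close. It gives the time, the measured TCP pose, the force, the opening and the grip force at its end, in the units of the state.
- readout.read_state(): the state, without advancing time (a new reading comes with each control period).
- cams.camera(name): name is "scene" or "top" or "wrist"; returns a dict with "img" (480x640x3 uint8, red, green, blue), "fx", "fy", "cx", "cy" (pixels), "k1" (the pictures are not rectified: a ray, as slopes to the right and down, at radius r is drawn at 1 + k1 r^2 times it, then the intrinsics apply), "origin" and "rotation" of the camera in the world; the wrist camera has in their place "T_tool_cam" (4x4, takes a point from camera to tool coordinates, whose origin is the TCP and whose axes are the flange's). Camera axes: x right, y up, looking along -z (the intrinsics and any distortion apply to the point x, -y, -z); pixel columns grow to the right and rows downward; lengths in m; the calibration is good to about 2 mm. A picture is of the moment at which its call begins: read the wrist's pose just before it. There is no depth.
- r.close_job(): hands the job in; it is judged then, once.
The state is a dict: "time": time; "joint_positions": joint angles; "joint_vel": joint speeds; "joint_torque": joint torques, N m; "ee_pos": TCP position; "eef_rot": TCP orientation; "ft_force": force on the tool from outside, world axes, zero at the start; "torque": the same for the moment, N m; "width": finger opening in m; "grip_force": force on a finger pad.
Only numpy, scipy, OpenCV 4.12 (cv2) and the standard library are available. Lean on these libraries where they do the work, as an engineer would, in place of code of your own. Each camera call takes 0.05 s, during which the arm holds its last target. There are 200 camera calls.

## Task

Pick up the peg-doll holder and lower its socket upright onto the ball of the modelling stand. The stand's column is clamped at a height nobody has measured, so feel for the ball, then press the holder firmly until it has snapped past its catches and its rim sits flush on the flange, without leaning on it harder than about 25 N. Then let go, press the latch lever all the way down just as gently, and leave the holder locked and standing free without disturbing the bottle, mug, jar and tin.

Things in the scene. Friction and masses are not known exactly. Their poses are not given: they have to be found in the camera images.
- stand: Modelling stand fixed to the bench, upright: dark steel foot 110 mm across, 18 mm high. Origin at the centre of the foot's underside; z up; its yaw is of no matter. On its axis, from a sleeve, rises a column clamped rigidly at a height that is NOT reported, bearing a round flat flange (88 mm across, 8 mm thick, its top 55 to 95 mm above the bench) and on that a ball.
- sleeve_top (a point): Top of the stand's sleeve (27 mm across), on its axis, 42 mm above the bench; the column slides in it but no push under 100 N moves it. Not the ball: above the flange's top face stands a neck 14 mm across with a steel ball 28 mm across, its centre 32 mm and its top 46 mm above that face.
- holder: Loose doll holder, about 0.5 kg, standing on its rim; origin at the centre of the rim's underside, z up its axis, lever on its +x side. Aluminium bell: rim 76 mm across, narrowing outside over 16 mm of height to a cylinder 39 mm across, with a flat top (42 mm across) at 54 mm height; on that a wooden peg doll, body 28 mm across to 98 mm, head 24 mm across to 120 mm height.
- socket (a point): Holder's axis, 20 mm above the rim, axes as the holder's. Inside, a 70 mm mouth narrows to 31 mm at 16 mm height; a 31 mm bore goes on to a ceiling at 47.5 mm. Here sprung catches at +y and -y meet the ball with the rim some 19 mm above the flange. Passing them takes 8 to 16 N in all (5 N of it its own weight), over some 8 mm; then it runs freely to the rim's hard, flush stop on the flange.
- doll_grip (a point): Point on the holder's axis 82 mm above its rim, in the peg doll's cylindrical body (28 mm wide): a good place to grip, fingers closing along the holder's y axis so that they pass clear of the lever. Axes as the holder's.
- latch (a joint): Steel lever on a pin along the holder's y, 28 mm out at +x, 46 mm above the rim. 0: raised (as it starts), sloping up and out at 0.7 rad; 0.7: fully down, level, hard stop. Turns stiffly (0.15 N m, about 5 N at the pad) and stays where left. Pressed down, its toe swings in under the ball; if the holder is not fully seated the toe strikes the ball and the lever stops short.
- latch_pad (a point): Centre of the upper face of the lever's pad (26 by 26 mm, 6 mm thick), 39 mm from the pin along the lever, moving with it: raised, 54 mm out from the holder's axis and 76 mm above the rim; fully down, 67 mm out and 52 mm above the rim. x points along the lever away from the pin, z out of the pad.
- glue: Bystander: white glue bottle 54 mm across, 150 mm tall, upright; origin under its centre.
- mug: Bystander: white cup 80 mm across, 95 mm tall, upright; origin under its centre.
- jar: Bystander: grey paint jar 56 mm across, 60 mm tall, aluminium cap; origin under its centre.
- tin: Bystander: flat round tin 54 mm across, 18 mm high; origin under its centre.
Things that resemble listed ones, but are neither listed nor needed, are in the scene too. What is shaped like the stand but green or pink is not meant.

How it is judged:
By the outcome, as a careful person would: the job done as asked, in the order asked, and still so for the second after the job is handed in, with the robot touching nothing.
It also fails if it takes over 54 s, if anything falls off the work surface, if the arm or the gripper's body presses on something with over 40 N, if the wrist force passes 120 N, or if a joint passes its speed limit or range.

## Working session

There is one attempt and no reset: what is moved stays moved. The work goes in short steps, Python scripts to look and compute and a tool call to move; the robot and the scene stay as the last step left them, time stands still between calls to the robot, and variables do not carry over. Pictures are saved under pics/ and viewed, at most 10 in all, crops included, and the job is handed in when it is done.

Besides the shell and the picture viewer there is one more tool, called by a JSON object that holds its "op" and its "data". step_arm: Moves the arm, as the interface text tells. Its arguments: {"type":"object","properties":{"deltas":{"type":"array"},"squeeze":{"type":"number"}},"required":["deltas"]}

```bash
mkdir -p pics; cat > h.py <<'E'
import numpy as np, cv2
from bench import readout, cams, r
from scipy.spatial.transform import Rotation as R
def shot(name, save=None):
    s=readout.read_state(); c=cams.camera(name)
    if name=="wrist":
        T=np.eye(4);T[:3,:3]=R.from_quat(s["eef_rot"]).as_matrix();T[:3,3]=s["ee_pos"]
        M=T@np.array(c["T_tool_cam"]); c["origin"]=M[:3,3]; c["rotation"]=M[:3,:3]
    if save: cv2.imwrite(save,c["img"][:,:,::-1])
    return c
def ray(c,u,v):
    K=np.array([[c["fx"],0,c["cx"]],[0,c["fy"],c["cy"]],[0,0,1.]])
    x,y=cv2.undistortPoints(np.array([[[u,v]]],float),K,np.array([c["k1"],0,0,0.]))[0,0]
    return np.array(c["origin"]),np.array(c["rotation"])@np.array([x,-y,-1.])
def onz(c,u,v,z):
    o,d=ray(c,u,v); return o+d*(z-o[2])/d[2]
def tri(a,b):
    # two (origin,dir) rays -> midpoint, gap
    (o1,d1),(o2,d2)=a,b
    d1=d1/np.linalg.norm(d1);d2=d2/np.linalg.norm(d2)
    t=np.linalg.lstsq(np.c_[d1,-d2],o2-o1,rcond=None)[0]
    p,q=o1+t[0]*d1,o2+t[1]*d2
    return (p+q)/2,np.linalg.norm(p-q)
E
python3 - <<'E'
from h import *
for n in("scene","top","wrist"):
    c=shot(n,f"pics/{n}0.png"); print(n,np.round(c["origin"],3),np.round(c["rotation"],2).tolist(),c["fx"],c["k1"])
    if n=="wrist":print(np.round(c["T_tool_cam"],3))
print(readout.read_state())
E
```

```text
scene [ 1.285 -0.469  0.769] [0.38, 0.21, 0.44, 0.79] 447.7635343262136 -0.06992581557359843
top [ 0.387 -0.019  1.037] [0.07, -0.05, -0.7, 0.71] 458.8484043366465 -0.1047996257394615
wrist [ 0.236 -0.586  0.384] [[0.25, 0.92, 0.29], [-0.97, 0.24, 0.07], [-0.0, -0.3, 0.95]] 402.8610755400518 0.004232036819036592
[[ 0.001  0.954  0.301  0.084]
 [ 1.    -0.001 -0.     0.001]
 [-0.     0.301 -0.954 -0.14 ]
 [ 0.     0.     0.     1.   ]]
{'time': 0.15, 'joint_positions': array([ 1.2974029 ,  0.33270059, -0.06467741,  1.46074588,  0.02158411,
        1.34989329, -0.08848925]), 'joint_vel': array([-2.34137764e-04, -2.13886095e-03, -1.21851659e-03, -2.24511574e-03,
        1.67958353e-05, -5.39988084e-04, -4.25453781e-04]), 'joint_torque': array([-1.13116828e-03, -6.23637700e+01,  2.32060393e-02, -3.90136743e+01,
       -6.14266447e-02,  3.71699198e-02,  4.76350999e-05]), 'ee_pos': array([ 0.15503436, -0.60519056,  0.24395414]), 'eef_rot': array([ 9.92147818e-01,  1.25069701e-01, -8.43448402e-05, -5.19560665e-04]), 'ft_force': array([-0.55657888, -0.55728582,  0.84348504]), 'torque': array([-0.00563032, -0.05069343, -0.01445514]), 'grip_force': 0.0, 'width': 0.0872277664612489}
```

View pics/scene0.png

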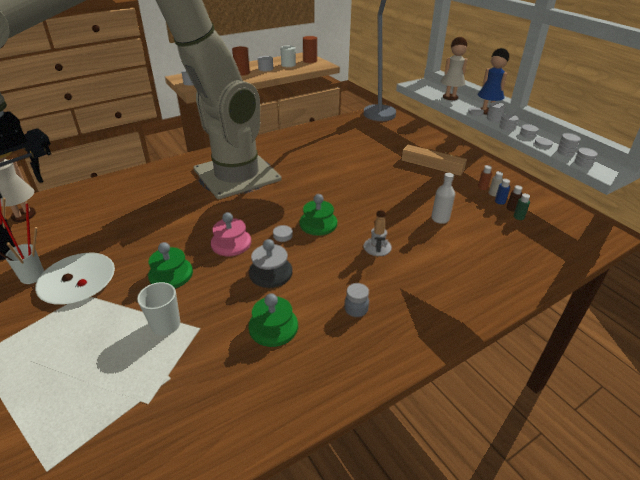

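View pics/top0.png

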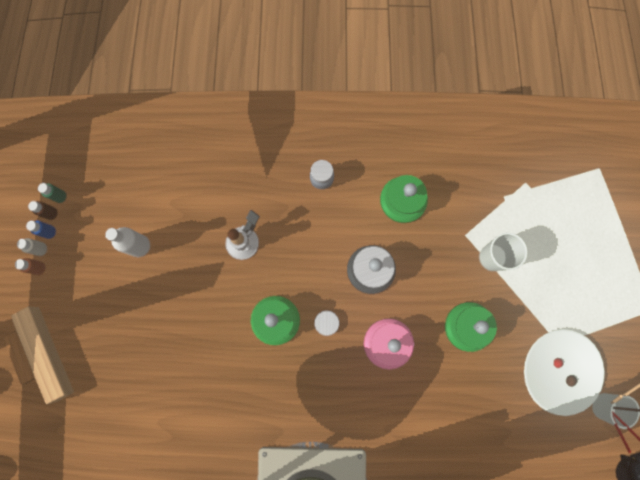

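The scene view shows the grey stand at about (270,265) with its ball at (268,245), and the holder at (378,235) with its head at (380,214). In the top view the ball is at (376,265), the doll's head at (235,236), and the lever pad at about (252,219).

```bash
python3 - <<'E'
from h import *
S=shot("scene");T=shot("top")
print("ball",tri(ray(S,268.5,245),ray(T,376,265)))
print("head",tri(ray(S,380,214),ray(T,235,235)))
print("foot c",onz(T,371,270,0.01),"rim",onz(T,242,243,0.005),onz(S,378,247,0.005))
print("pad",onz(T,252,219,0.076))
for n,u,v,z in(("tin",327,323,.018),("jar",321,170,.06),("mug",508,252,.095),("glue",113,235,.15),("green1",275,321,.05),("green2",404,198,.05),("pink",389,345,.05)): print(n,onz(T,u,v,z))
s=readout.read_state();print(R.from_quat(s["eef_rot"]).as_matrix().round(3))
E
```

```text
Traceback (most recent call last):
  File "h.py", line 14, in ray
    return np.array(c["origin"]),np.array(c["rotation"])@np.array([x,-y,-1.])
                                 ~~~~~~~~~~~~~~~~~~~~~~~^~~~~~~~~~~~~~~~~~~~~
ValueError: matmul: Input operand 1 has a mismatch in its core dimension 0, with gufunc signature (n?,k),(k,m?)->(n?,m?) (size 3 is different from 4)
```

```bash
sed -i 's|^    if save:|    else: c["rotation"]=R.from_quat(c["rotation"]).as_matrix()\n    if save:|' h.py; python3 - <<'E'
from h import *
S=shot("scene");T=shot("top")
print("ball",tri(ray(S,268.5,245),ray(T,376,265)))
print("head",tri(ray(S,380,214),ray(T,235,235)))
print("foot c",onz(T,371,270,0.01),"rim",onz(T,242,243,0.005),onz(S,378,247,0.005))
print("pad",onz(T,252,219,0.076))
for n,u,v,z in(("tin",327,323,.018),("jar",321,170,.06),("mug",508,252,.095),("glue",113,235,.15),("green1",275,321,.05),("green2",404,198,.05),("pink",389,345,.05)): print(n,onz(T,u,v,z))
s=readout.read_state();print(R.from_quat(s["eef_rot"]).as_matrix().round(3))
E
```

```text
ball (array([ 0.50467627, -0.12698236,  0.08834364]), np.float64(0.004177932102230388))
head (array([0.5621737 , 0.16639174, 0.10734852]), np.float64(0.004364404156586491))
foot c [ 0.50201256 -0.12663087  0.01      ] rim [0.56161734 0.16764789 0.005     ] [0.57211372 0.16620044 0.005     ]
pad [0.60223867 0.13515274 0.076     ]
tin [ 0.3830835 -0.0287383  0.018    ]
jar [ 0.7186235  -0.01227369  0.06      ]
mug [ 0.53265689 -0.40665186  0.095     ]
glue [0.55111336 0.40749705 0.15      ]
green1 [0.38583404 0.08251302 0.05      ]
green2 [ 0.65874692 -0.19710547  0.05      ]
pink [ 0.33834355 -0.15992924  0.05      ]
[[ 0.969  0.248 -0.   ]
 [ 0.248 -0.969  0.   ]
 [ 0.    -0.    -1.   ]]
```

{"op": "step_arm", "data": {"deltas": [[[0,0,-2.21,0.457,-0.377,-0.076,100],[0,0,-2.21,0.457,-0.377,-0.076,100],[0,0,-2.21,0.457,-0.377,-0.076,100],[0,0,-2.21,0.457,-0.377,-0.076,100],[0,0,-2.21,0.457,-0.377,-0.076,100],[0,0,-2.21,0.457,-0.377,-0.076,100],[0,0,-2.21,0.457,-0.377,-0.076,100],[0,0,-2.21,0.457,-0.377,-0.076,100],[0,0,-2.21,0.457,-0.377,-0.076,100],[0,0,-2.21,0.457,-0.377,-0.076,100],[0,0,-2.21,0.457,-0.377,-0.076,100],[0,0,-2.21,0.457,-0.377,-0.076,100],[0,0,-2.21,0.457,-0.377,-0.076,100],[0,0,-2.21,0.457,-0.377,-0.076,100],[0,0,-2.21,0.457,-0.377,-0.076,100]]]}}

```text
time: 2.22
ee_pos: [0.5042, -0.1269, 0.3206]
eef_rot: [0.335, 0.942, -0.0, 0.0]
ft_force: [-0.7, 0.3, 0.3]
width: 0.087
grip_force: 0.0
```

```bash
python3 - <<'E'
from h import *
c=shot("wrist","pics/w1.png"); import pickle; pickle.dump(dict(c),open("w1.pkl","wb"))
s=readout.read_state();print(s["time"],s["ee_pos"],s["joint_positions"],s["ft_force"]);print(R.from_quat(s["eef_rot"]).as_matrix().round(3))
E
```

```text
2.275 [ 0.50422786 -0.12689536  0.32057206] [ 0.7813755   0.11809508 -0.67315557  1.58386692  0.07406916  1.46541704
  0.99224201] [-0.1798557   0.80500118 -0.03954966]
[[-0.776  0.631  0.   ]
 [ 0.631  0.776 -0.   ]
 [-0.    -0.    -1.   ]]
```

View pics/w1.png

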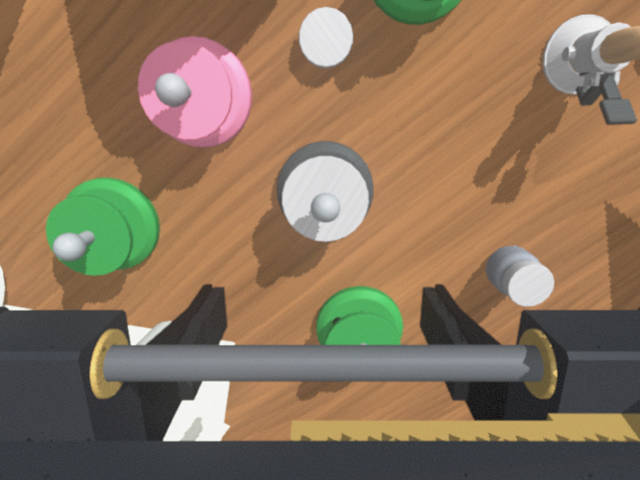

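The ball is at (325,207) and the flange at about (326,198). The holder is at upper right with its lever at (617,105). I'll measure the ball and move over the holder.

{"op": "step_arm", "data": {"deltas": [[[0,0,0,0.14,0.265,0.04,100],[0,0,0,0.14,0.265,0.04,100],[0,0,0,0.14,0.265,0.04,100],[0,0,0,0.14,0.265,0.04,100],[0,0,0,0.14,0.265,0.04,100],[0,0,0,0.14,0.265,0.04,100],[0,0,0,0.14,0.265,0.04,100],[0,0,0,0.14,0.265,0.04,100]]]}}

```text
time: 3.28
ee_pos: [0.5627, 0.1655, 0.2807]
eef_rot: [0.335, 0.942, -0.0, 0.0]
ft_force: [-0.3, 0.7, 0.3]
width: 0.0866
grip_force: 0.0
```

```bash
python3 - <<'E'
from h import *
import pickle
w=pickle.load(open("w1.pkl","rb"))
def balls(img,x0,y0,x1,y1,rm,rM):
    g=cv2.cvtColor(img,cv2.COLOR_RGB2GRAY)[y0:y1,x0:x1]; g=cv2.resize(g,None,fx=4,fy=4,interpolation=cv2.INTER_CUBIC)
    h=cv2.HoughCircles(cv2.GaussianBlur(g,(0,0),3),cv2.HOUGH_GRADIENT,1,40,param1=80,param2=15,minRadius=4*rm,maxRadius=4*rM)
    return [((a/4+x0-.4).round(1),(b/4+y0-.4).round(1),q/4) for a,b,q in h[0][:4]]
print("w",balls(w["img"],270,140,385,250,10,20))
T=shot("top");print("t",balls(T["img"],345,240,402,298,4,10))
m=cv2.inRange(cv2.cvtColor(w["img"],cv2.COLOR_RGB2HSV),(0,0,130),(180,40,255)); m[:, :270]=0;m[:,385:]=0;m[:140]=0;m[250:]=0
cs=max(cv2.findContours(m,0,1)[0],key=cv2.contourArea);print(cv2.fitEllipse(cs))
c=shot("wrist","pics/w2.png");pickle.dump(dict(c),open("w2.pkl","wb"))
print(readout.read_state()["ee_pos"])
E
```

```text
w [(np.float32(325.2), np.float32(206.5), np.float32(15.4)), (np.float32(292.5), np.float32(202.0), np.float32(11.0))]Traceback (most recent call last):
  File "<stdin>", line 9, in <module>
  File "<stdin>", line 7, in balls
TypeError: 'NoneType' object is not subscriptable
```

```bash
python3 - <<'E'
from h import *
import pickle
w=pickle.load(open("w1.pkl","rb"))
T=shot("top")
def ell(img,x0,y0,x1,y1):
    m=np.zeros(img.shape[:2],np.uint8); m[y0:y1,x0:x1]=cv2.inRange(cv2.cvtColor(img,cv2.COLOR_RGB2HSV),(0,0,130),(180,45,255))[y0:y1,x0:x1]
    cs=max(cv2.findContours(m,0,1)[0],key=cv2.contourArea);return cv2.fitEllipse(cv2.convexHull(cs))
a=ell(w["img"],270,140,385,250);b=ell(T["img"],345,240,402,298);print(a,b)
print("flange",tri(ray(w,*a[0]),ray(T,*b[0])))
print("ball",tri(ray(w,325.2,207),ray(T,376,265)))
for z in(.08,.09,.1,.11):print(z,onz(w,325.2,207,z),onz(T,376,265,z))
cv2.imwrite("pics/t1.png",cv2.resize(T["img"][220:320,190:420,::-1],None,fx=3.4,fy=3.4,interpolation=2))
c=shot("wrist","pics/w2.png");pickle.dump(dict(c),open("w2.pkl","wb"))
print(readout.read_state()["ee_pos"])
E
```

```text
((324.9864196777344, 197.91001892089844), (86.34165954589844, 87.37898254394531), 76.22437286376953) ((372.92523193359375, 266.5614013671875), (40.42392349243164, 41.627750396728516), 154.7584991455078)
flange (array([ 0.49606747, -0.11846069,  0.12486126]), np.float64(1.0171776247477439e-05))
ball (array([ 0.4955658 , -0.11956272,  0.15880238]), np.float64(0.002446943995683772))
0.08 [ 0.51059251 -0.1297014   0.08      ] [ 0.50480128 -0.1298372   0.08      ]
0.09 [ 0.50874627 -0.12827159  0.09      ] [ 0.50356811 -0.12867635  0.09      ]
0.1 [ 0.50690003 -0.12684179  0.1       ] [ 0.50233495 -0.12751549  0.1       ]
0.11 [ 0.5050538  -0.12541199  0.11      ] [ 0.50110178 -0.12635463  0.11      ]
[0.56252933 0.16598347 0.28078606]
```

View pics/w2.png

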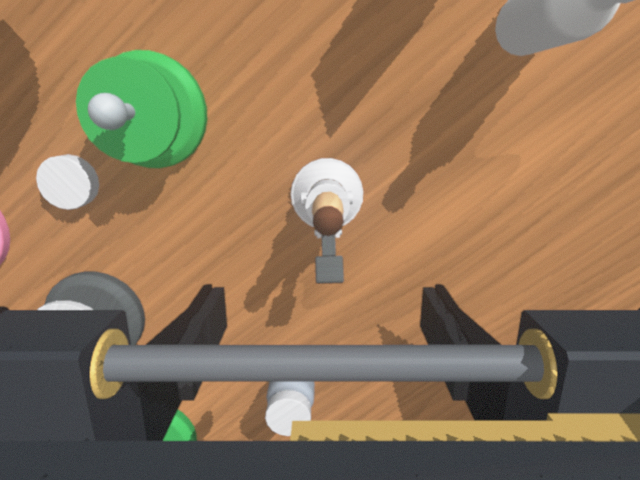

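View pics/t1.png

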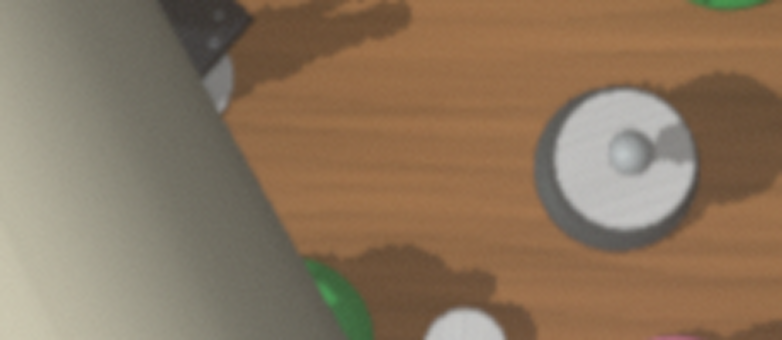

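The holder is at (327,194) for the rim, (328,219) for the head and (329,269) for the lever pad. The top crop is half hidden by the arm, with the stand clear at right. The wrist/top baseline is too short for height, but apparent flange size and scene+top both put the flange top near 57 mm.

```bash
python3 - <<'E'
from h import *
import pickle
w1=pickle.load(open("w1.pkl","rb"));w=pickle.load(open("w2.pkl","rb"))
hsv=cv2.cvtColor(w["img"],cv2.COLOR_RGB2HSV)
def blob(lo,hi,x0,y0,x1,y1):
    m=np.zeros(hsv.shape[:2],np.uint8);m[y0:y1,x0:x1]=cv2.inRange(hsv,lo,hi)[y0:y1,x0:x1]
    return max(cv2.findContours(m,0,1)[0],key=cv2.contourArea)
rim=cv2.fitEllipse(cv2.convexHull(blob((0,0,140),(180,40,255),285,150,370,240)));print("rim",rim)
head=cv2.minEnclosingCircle(blob((0,60,20),(25,255,110),310,203,346,236));print("head",head)
pad=cv2.minAreaRect(blob((0,0,30),(180,60,125),308,254,350,290));print("pad",pad)
P=onz(w,*rim[0],0.001);print("rim xy",P);H=onz(w,*head[0],.110);print("head",H)
Q=onz(w,*pad[0],.076);print("pad",Q)
for a in(P,H):print("yaw",np.degrees(np.arctan2(*(Q-a)[[1,0]])),np.linalg.norm((Q-a)[:2]))
F=cv2.convexHull
for zf in(.055,.058,.061):print(zf,"flange",onz(w1,325,197.9,zf),"ball",onz(w1,325.2,207,zf+.032))
def pz(c,px,d,D): # height from apparent size
    o,v=ray(c,*px);v=v; return o+v*(c["fx"]*D/d)
print(pz(w1,(325,197.9),86.9,.088),pz(w1,(325.2,206.8),30,.028),pz(w,rim[0],np.mean(rim[1]),.076))
E
```

```text
rim ((326.65924072265625, 193.44461059570312), (71.30172729492188, 72.04986572265625), 79.59756469726562)
head ((327.0806579589844, 221.33871459960938), 14.679189682006836)
pad ((328.5, 268.0), (28.0, 27.0), 90.0)
rim xy [0.56590469 0.16762872 0.001     ]
head [0.56621027 0.16664161 0.11      ]
pad [0.60898879 0.13417751 0.076     ]
yaw -37.82634812546953 0.05454560498715738
yaw -37.194419098694624 0.0537021403219947
0.055 flange [ 0.50766525 -0.1274338   0.055     ] ball [ 0.50930014 -0.12870054  0.087     ]
0.058 flange [ 0.50716715 -0.12704806  0.058     ] ball [ 0.50874627 -0.12827159  0.09      ]
0.061 flange [ 0.50666906 -0.12666232  0.061     ] ball [ 0.5081924  -0.12784265  0.093     ]
[ 0.50692818 -0.12686299  0.05943933] [ 0.50797417 -0.12766845  0.09337749] [ 0.56617541  0.1674281  -0.00068923]
```

{"op": "step_arm", "data": {"deltas": [[[0,0,0,-0.001,0.003,0.05,100],[0,0,0,-0.001,0.003,0.1,100],[0,0,0,-0.001,0.003,0.14,100],[0,0,0,-0.001,0.003,0.17,100],[0,0,0,-0.001,0.003,0.196,100],[0,0,0,-0.001,0.003,0.196,100],[0,0,0,-0.001,0.003,0.196,20],[0,0,0,-0.001,0.003,0.196,20],[0,0,0,-0.001,0.003,0.196,20],[0,0,0,-0.001,0.003,0.196,20],[0,0,0,-0.001,0.003,0.196,20],[0,0,0,-0.001,0.003,0.196,20]]], "squeeze": 40}}

```text
time: 4.92
ee_pos: [0.5649, 0.1689, 0.0846]
eef_rot: [0.334, 0.943, -0.0, 0.0]
ft_force: [0.6, -0.0, -0.0]
width: 0.035
grip_force: 0.0
```

{"op": "step_arm", "data": {"deltas": [[[0,0,0,0,0,0,5],[0,0,0,0,0,0,5],[0,0,0,0,0,0,5],[0,0,0,0,0,0,5],[0,0,0,0,0,-0.01,5],[0,0,0,0,0,-0.03,5],[0,0,0,0,0,-0.07,5],[0,0,0,0,0,-0.12,5],[0,0,0,0,0,-0.15,5],[0,0,0,0,0,-0.15,5],[0,0,0,0,0,-0.15,5]]], "squeeze": 40}}

```text
time: 6.3
ee_pos: [0.5644, 0.1685, 0.2334]
eef_rot: [0.334, 0.943, -0.001, -0.001]
ft_force: [-0.1, 0.1, -5.1]
width: 0.0269
grip_force: 40.0
```

{"op": "step_arm", "data": {"deltas": [[[0,0,0,-0.015,-0.03,0,5],[0,0,0,-0.04,-0.075,0,5],[0,0,0,-0.065,-0.12,0,5],[0,0,0,-0.09,-0.165,0,5],[0,0,0,-0.115,-0.21,0,5],[0,0,0,-0.132,-0.245,0,5],[0,0,0,-0.141,-0.2656,0,5],[0,0,0,-0.141,-0.2656,0.015,5],[0,0,0,-0.141,-0.2656,0.03,5],[0,0,0,-0.141,-0.2656,0.03,5],[0,0,0,-0.141,-0.2656,0.03,5]]]}}

```text
time: 7.68
ee_pos: [0.5075, -0.1254, 0.2045]
eef_rot: [0.333, 0.943, 0.0, -0.0]
ft_force: [0.4, -0.5, -3.6]
width: 0.0274
grip_force: 40.0
```

```bash
python3 - <<'E'
from h import *
c=shot("wrist","pics/w3.png");S=shot("scene")
s=readout.read_state();print(s["ee_pos"],s["ft_force"],s["torque"])
a=cv2.resize(c["img"],(480,360));b=cv2.resize(S["img"][200:320,200:350],(450,360),interpolation=2)
cv2.imwrite("pics/c3.png",cv2.resize(np.hstack([a,b])[:,:,::-1],(800,310)))
E
```

```text
[ 0.50772902 -0.12582908  0.20497949] [ 0.71782981 -0.47507574 -4.91102368] [ 0.06775103 -0.13274191  0.00946263]
```

View pics/c3.png

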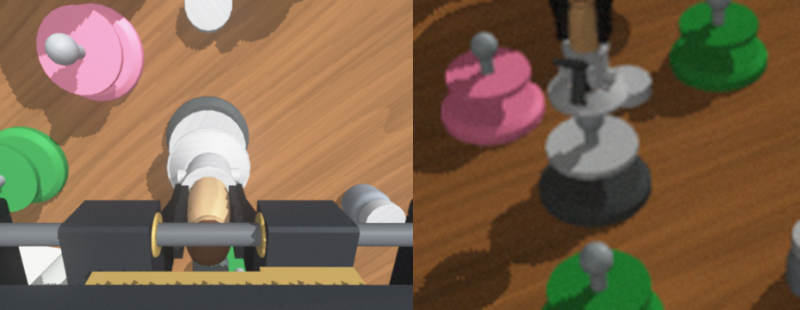

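The wrist view shows the bell centred over the flange. The scene crop shows the rim just above the stand's ball.

{"op": "step_arm", "data": {"deltas": [[[0,0,0,0,0,0.004,5],[0,0,0,0,0,0.008,5],[0,0,0,0,0,0.012,5],[0,0,0,0,0,0.016,5],[0,0,0,0,0,0.02,5],[0,0,0,0,0,0.02,5]]]}}

```text
time: 8.52
ee_pos: [0.5071, -0.1262, 0.1842]
eef_rot: [0.334, 0.943, -0.0, -0.0]
ft_force: [-0.5, 0.0, -4.8]
width: 0.0273
grip_force: 40.0
```

{"op": "step_arm", "data": {"deltas": [[[0,0,0,0,0,0.002,5],[0,0,0,0,0,0.004,5],[0,0,0,0,0,0.006,5],[0,0,0,0,0,0.008,5],[0,0,0,0,0,0.008,5]]]}}

```text
time: 9.15
ee_pos: [0.5073, -0.1262, 0.1764]
eef_rot: [0.334, 0.943, -0.0, -0.0]
ft_force: [0.5, -0.1, -4.8]
width: 0.0272
grip_force: 40.0
```

{"op": "step_arm", "data": {"deltas": [[[0,0,0,0,0,0.002,5],[0,0,0,0,0,0.004,5],[0,0,0,0,0,0.006,5],[0,0,0,0,0,0.006,5]]]}}

```text
time: 9.65
ee_pos: [0.5072, -0.1262, 0.1703]
eef_rot: [0.334, 0.943, -0.0, -0.0]
ft_force: [-0.2, -0.5, -5.0]
width: 0.0272
grip_force: 40.0
```

{"op": "step_arm", "data": {"deltas": [[[0,0,0,0,0,0.0015,5],[0,0,0,0,0,0.003,5],[0,0,0,0,0,0.004,5],[0,0,0,0,0,0.004,5]]]}}

```text
time: 10.15
ee_pos: [0.5073, -0.1263, 0.1665]
eef_rot: [0.334, 0.943, -0.0, -0.0]
ft_force: [0.9, 0.2, -4.8]
width: 0.0271
grip_force: 40.0
```

{"op": "step_arm", "data": {"deltas": [[[0,0,0,0,0,0.0015,5],[0,0,0,0,0,0.003,5],[0,0,0,0,0,0.004,5],[0,0,0,0,0,0.004,5]]]}}

```text
time: 10.65
ee_pos: [0.5074, -0.1265, 0.1626]
eef_rot: [0.334, 0.943, -0.0, 0.0]
ft_force: [-0.8, -2.2, -3.6]
width: 0.0272
grip_force: 40.0
```

{"op": "step_arm", "data": {"deltas": [[[0,0,0,-0.0003,-0.001,0,5],[0,0,0,-0.0003,-0.001,0.001,5],[0,0,0,-0.0003,-0.001,0.002,5],[0,0,0,-0.0003,-0.001,0.002,5]]]}}

```text
time: 11.15
ee_pos: [0.5072, -0.1272, 0.1606]
eef_rot: [0.334, 0.943, 0.0, 0.0]
ft_force: [0.2, -0.1, 1.1]
width: 0.027
grip_force: 40.0
```

```bash
python3 - <<'E'
from h import *
s=readout.read_state();M=R.from_quat(s["eef_rot"]).as_matrix();print(s["ee_pos"],"tool F",M.T@s["ft_force"],"T",M.T@s["torque"])
E
```

```text
[ 0.50723542 -0.12715626  0.16061956] tool F [-0.1707761   0.03365061 -1.08665648] T [-0.22735123 -0.44038682 -0.05295586]
```

{"op": "step_arm", "data": {"deltas": [[[0,0,0,0,0,0.001,5],[0,0,0,0,0,0.002,5],[0,0,0,0,0,0.003,5],[0,0,0,0,0,0.003,5]]]}}

```text
time: 11.65
ee_pos: [0.5065, -0.1272, 0.1568]
eef_rot: [0.334, 0.943, -0.0, -0.0]
ft_force: [2.7, -1.3, -6.9]
width: 0.0268
grip_force: 40.0
```

{"op": "step_arm", "data": {"deltas": [[[0,0,0,-0.001,0,0.001,5],[0,0,0,-0.001,0,0.002,5],[0,0,0,-0.001,0,0.003,5],[0,0,0,-0.001,0,0.003,5]]]}}

```text
time: 12.15
ee_pos: [0.5074, -0.1277, 0.1542]
eef_rot: [0.334, 0.943, -0.0, -0.0]
ft_force: [1.3, 0.9, -4.5]
width: 0.027
grip_force: 40.0
```

{"op": "step_arm", "data": {"deltas": [[[0,0,0,0,0,0.0015,5],[0,0,0,0,0,0.003,5],[0,0,0,0,0,0.004,5],[0,0,0,0,0,0.004,5]]]}}

```text
time: 12.65
ee_pos: [0.5076, -0.1276, 0.1501]
eef_rot: [0.334, 0.943, 0.0, -0.0]
ft_force: [2.9, 0.4, -10.6]
width: 0.0274
grip_force: 40.0
```

{"op": "step_arm", "data": {"deltas": [[[0,0,0,-0.0008,-0.0002,0.001,5],[0,0,0,-0.0008,-0.0002,0.002,5],[0,0,0,-0.0008,-0.0002,0.003,5],[0,0,0,-0.0008,-0.0002,0.003,5]]]}}

```text
time: 13.15
ee_pos: [0.508, -0.1284, 0.1474]
eef_rot: [0.334, 0.943, -0.0, -0.0]
ft_force: [-0.2, 2.6, -5.4]
width: 0.027
grip_force: 40.0
```

```bash
python3 - <<'E'
from h import *
s=readout.read_state();M=R.from_quat(s["eef_rot"]).as_matrix();print(s["ee_pos"],M[:,2],"tool F",M.T@s["ft_force"],"T",M.T@s["torque"])
E
```

```text
[ 0.50798678 -0.12843468  0.14741749] [-5.05865059e-04  2.11893978e-05 -9.99999872e-01] tool F [1.74701802 1.90103567 5.44527102] T [-0.54253095  0.37211912 -0.0403477 ]
```

{"op": "step_arm", "data": {"deltas": [[[0,0,0,0.0003,0.0006,0.001,5],[0,0,0,0.0003,0.0006,0.002,5],[0,0,0,0.0003,0.0006,0.002,5]]]}}

```text
time: 13.52
ee_pos: [0.5081, -0.1281, 0.1454]
eef_rot: [0.334, 0.943, -0.0, -0.0]
ft_force: [-0.9, 0.2, -5.5]
width: 0.0271
grip_force: 40.0
```

{"op": "step_arm", "data": {"deltas": [[[0,0,0,0,0,0.001,5],[0,0,0,0,0,0.002,5],[0,0,0,0,0,0.002,5]]]}}

```text
time: 13.9
ee_pos: [0.5084, -0.1278, 0.1441]
eef_rot: [0.334, 0.943, -0.0, 0.0]
ft_force: [-5.1, 1.8, 3.0]
width: 0.0272
grip_force: 40.0
```

{"op": "step_arm", "data": {"deltas": [[[0,0,0,0.0006,-0.0002,0.0002,5],[0,0,0,0.0006,-0.0002,0.0004,5],[0,0,0,0.0006,-0.0002,0.0004,5]]]}}

```text
time: 14.28
ee_pos: [0.5082, -0.1278, 0.144]
eef_rot: [0.334, 0.943, -0.0, 0.001]
ft_force: [-4.4, 0.2, 7.7]
width: 0.0268
grip_force: 40.0
```

```bash
python3 - <<'E'
from h import *
s=readout.read_state();M=R.from_quat(s["eef_rot"]).as_matrix();print(s["ee_pos"],M[:,2],"tool F",M.T@s["ft_force"],"T",M.T@s["torque"])
E
```

```text
[ 0.50817919 -0.12775149  0.14400967] [ 1.02379622e-03 -8.00490549e-04 -9.99999156e-01] tool F [ 3.50031233 -2.579776   -7.68054784] T [0.43585869 0.93480602 0.06756754]
```

{"op": "step_arm", "data": {"deltas": [[[0,0,0,0.0003,-0.0002,0.0004,5],[0,0,0,0.0003,-0.0002,0.0004,5]]]}}

```text
time: 14.52
ee_pos: [0.5081, -0.1277, 0.144]
eef_rot: [0.334, 0.943, -0.0, 0.001]
ft_force: [-4.2, 1.0, 9.7]
width: 0.0272
grip_force: 40.0
```

{"op": "step_arm", "data": {"deltas": [[[0,0,0,0.0002,0,-0.0008,5],[0,0,0,0.0002,0,-0.0008,60],[0,0,0,0.0002,0,-0.0008,100],[0,0,0,0.0002,0,-0.0008,100],[0,0,0,0.0002,0,-0.0008,100],[0,0,0,0.0002,0,-0.0008,100],[0,0,0,0.0002,0,-0.03,100],[0,0,0,0.0002,0,-0.08,100],[0,0,0,0.0002,0,-0.12,100],[0,0,0,0.0002,0,-0.12,100]]]}}

```text
time: 15.78
ee_pos: [0.5087, -0.1275, 0.2658]
eef_rot: [0.334, 0.943, -0.0, 0.003]
ft_force: [0.9, -0.6, -0.6]
width: 0.0867
grip_force: 0.0
```

```bash
python3 - <<'E'
from h import *
import pickle
c=shot("wrist","pics/w4.png");pickle.dump(dict(c),open("w4.pkl","wb"));S=shot("scene")
s=readout.read_state();print(s["ee_pos"],s["ft_force"],s["torque"])
a=cv2.resize(c["img"],(480,360));b=cv2.resize(S["img"][200:320,200:350],(450,360),interpolation=2)
cv2.imwrite("pics/c4.png",cv2.resize(np.hstack([a,b])[:,:,::-1],(800,310)))
E
```

```text
[ 0.50715447 -0.12752861  0.26246021] [ 0.16609564  0.08274887 -0.70703096] [-0.00294307 -0.12767867  0.02251226]
```

View pics/c4.png

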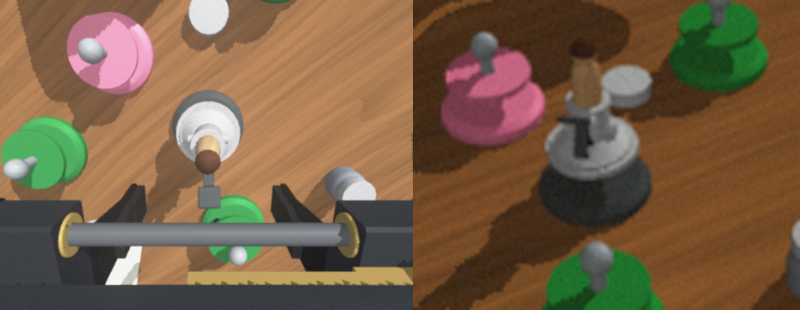

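The holder stands upright and seated on the flange. The lever is raised and lies straight down the wrist image, with its pad at about (324,304) full-scale.

{"op": "step_arm", "data": {"deltas": [[[0,0,0,-0.03,0.0015,0,50],[0,0,0,-0.065,0.0015,0,0],[0,0,0,-0.065,0.0015,0,0],[0,0,0,-0.065,0.0015,0,0],[0,0,0,-0.065,0.0015,0,0],[0,0,0,-0.065,0.0015,0.03,0],[0,0,0,-0.065,0.0015,0.06,0],[0,0,0,-0.065,0.0015,0.08,0],[0,0,0,-0.065,0.0015,0.08,0],[0,0,0,-0.065,0.0015,0.08,0]]], "squeeze": 10}}

```text
time: 17.12
ee_pos: [0.5592, -0.1672, 0.1839]
eef_rot: [0.334, 0.943, -0.0, 0.001]
ft_force: [0.1, -0.5, 0.8]
width: 0.0018
grip_force: 0.0
```

```bash
python3 - <<'E'
from h import *
S=shot("scene");c=shot("wrist")
s=readout.read_state();print(s["ee_pos"],s["ft_force"],s["width"])
a=cv2.resize(c["img"],(480,360));b=cv2.resize(S["img"][200:320,200:350],(450,360),interpolation=2)
cv2.imwrite("pics/c5.png",cv2.resize(np.hstack([a,b])[:,:,::-1],(800,310)))
E
```

```text
[ 0.5593383  -0.16725088  0.18403644] [ 0.62385239  0.52573341 -0.68809124] 0.0007454063968996908
```

View pics/c5.png

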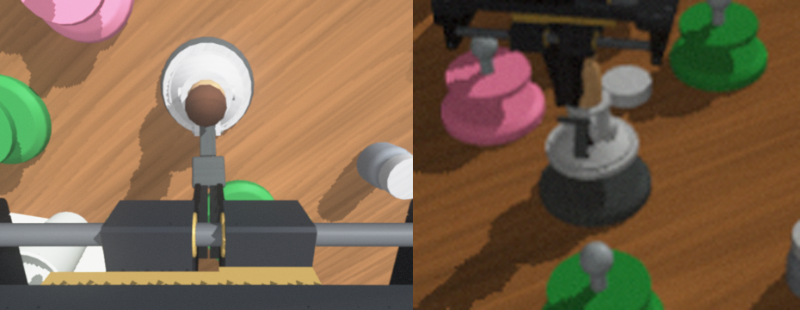

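The closed fingers line up above the lever pad in both views.

{"op": "step_arm", "data": {"deltas": [[[0,0,0,0,0,0.006,0],[0,0,0,0,0,0.012,0],[0,0,0,0,0,0.016,0],[0,0,0,0,0,0.02,0],[0,0,0,0,0,0.023,0],[0,0,0,0,0,0.026,0]]]}}

```text
time: 17.98
ee_pos: [0.5615, -0.1692, 0.1592]
eef_rot: [0.334, 0.942, -0.0, 0.004]
ft_force: [4.8, -4.1, 9.0]
width: 0.0004
grip_force: 4.7
```

{"op": "step_arm", "data": {"deltas": [[[0,0,0,0.001,0,0.002,0],[0,0,0,0.002,0,0.004,0],[0,0,0,0.002,0,0.006,0],[0,0,0,0.002,0,0.008,0],[0,0,0,0.002,0,0.01,0]]]}}

```text
time: 18.6
ee_pos: [0.5574, -0.166, 0.1469]
eef_rot: [0.334, 0.943, -0.0, 0.0]
ft_force: [1.3, -0.8, 4.2]
width: 0.0004
grip_force: 1.9
```

{"op": "step_arm", "data": {"deltas": [[[0,0,0,0,0,0.002,0],[0,0,0,0,0,0.004,0],[0,0,0,0,0,0.006,0],[0,0,0,0,0,0.008,0],[0,0,0,0,0,0.009,0],[0,0,0,0,0,0.01,0]]]}}

```text
time: 19.35
ee_pos: [0.5572, -0.166, 0.1367]
eef_rot: [0.334, 0.943, -0.0, 0.0]
ft_force: [1.8, -0.3, 4.1]
width: 0.0006
grip_force: 2.0
```

{"op": "step_arm", "data": {"deltas": [[[0,0,0,0,0,0.001,0],[0,0,0,0,0,0.002,0],[0,0,0,0,0,0.003,0],[0,0,0,0,0,0.003,0]]]}}

```text
time: 19.85
ee_pos: [0.5573, -0.1661, 0.1338]
eef_rot: [0.334, 0.943, -0.0, 0.0]
ft_force: [1.9, -1.5, 5.2]
width: 0.0004
grip_force: 2.2
```

{"op": "step_arm", "data": {"deltas": [[[0,0,0,0,0,0.0005,0],[0,0,0,0,0,0.001,0],[0,0,0,0,0,0.001,0]]]}}

```text
time: 20.23
ee_pos: [0.5575, -0.1662, 0.1334]
eef_rot: [0.334, 0.943, -0.0, 0.001]
ft_force: [2.1, -2.7, 9.0]
width: 0.0008
grip_force: 4.4
```

{"op": "step_arm", "data": {"deltas": [[[0,0,0,0,0,0.0005,0],[0,0,0,0,0,0.0008,0],[0,0,0,0,0,0.0008,0]]]}}

```text
time: 20.6
ee_pos: [0.5577, -0.1663, 0.1331]
eef_rot: [0.334, 0.943, -0.0, 0.001]
ft_force: [1.8, -2.7, 12.5]
width: 0.0009
grip_force: 6.2
```

{"op": "step_arm", "data": {"deltas": [[[0,0,0,0,0,0.0005,0],[0,0,0,0,0,0.0005,0]]]}}

```text
time: 20.85
ee_pos: [0.5579, -0.1662, 0.1329]
eef_rot: [0.334, 0.943, -0.0, 0.001]
ft_force: [0.5, -2.3, 15.3]
width: 0.0008
grip_force: 7.4
```

{"op": "step_arm", "data": {"deltas": [[[0,0,0,0,0,-0.005,0],[0,0,0,0,0,-0.02,0],[0,0,0,0,0,-0.05,0],[0,0,0,0,0,-0.1,0],[0,0,0,0,0,-0.14,0],[0,0,0,0,0,-0.14,0],[0,0,0,0,0,-0.14,0]]]}}

```text
time: 21.72
ee_pos: [0.5566, -0.1657, 0.2708]
eef_rot: [0.334, 0.943, -0.0, -0.001]
ft_force: [0.4, -0.1, -0.6]
width: 0.0004
grip_force: 0.0
```

```bash
python3 - <<'E'
from h import *
S=shot("scene");c=shot("wrist")
s=readout.read_state();print(s["time"],s["ee_pos"],s["ft_force"])
a=cv2.resize(c["img"][0:320,120:520],(450,360));b=cv2.resize(S["img"][200:320,200:350],(450,360),interpolation=2)
cv2.imwrite("pics/c6.png",cv2.resize(np.hstack([a,b])[:,:,::-1],(800,320)))
E
```

```text
21.825 [ 0.55642636 -0.16579873  0.27014797] [ 0.44240588 -0.42031005  0.92364563]
```

View pics/c6.png

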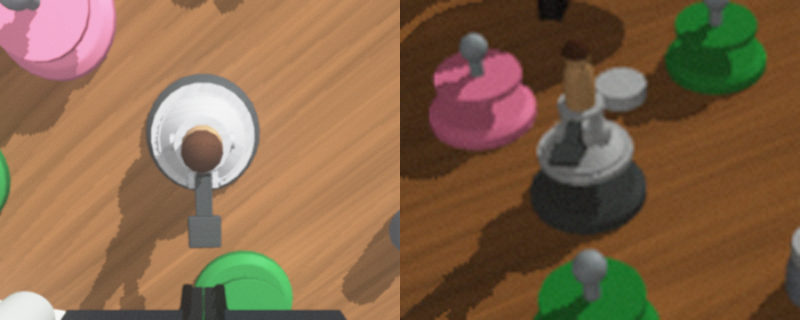

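The lever is level (pad at (204,231) in the left crop) and the holder stands upright on the flange, clear of the robot.

```bash
python3 -c "
from bench import r
print(r.close_job())"
```

```text
the job is handed in; nothing more can be done
None
```

The job is handed in: the holder is snapped down onto the stand's flange, the latch lever is pressed to its stop and it stands free, with the readings taken while pressing reaching about 15 N at most and nothing else touched; the judge gave no verdict.

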